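# Put up walnuts in the stoppered canisters

## Task

Take the stopper out of the large canister and set it aside, tip all the walnuts from the steel beaker into the large canister and stand the beaker back upright on the worktop. Then close the canisters with the wooden stoppers that are there, each in the canister of its own size, the largest first and the smallest last: seat the stopper upright and fully home, then, before going on to the next, rock it by its knob about ten degrees to one side in the mouth to make sure that it is not jammed, and leave it fully home again. A canister whose stopper is missing stays open, and the tin, the spice jar and the garlic stay where they are.

Things in the scene. Friction and masses are not known exactly. Their poses are not given: they have to be found in the camera images.
- jar_large: large white stoneware canister, straight-sided, 104 mm across and 100 mm tall, open on top; its mouth is a tapered seat narrowing from 88 mm at the rim to 64 mm 26 mm below the rim, with a hollow room below (floor 8 mm up). Loose, weighs about half a kilo or more, so it may get shifted. Origin: centre of its underside, z up
- seat_large (a point): point on the axis of the large canister, 77 mm above its underside, where the centre of its stopper's foot comes to lie when the stopper is fully home (the stopper's flat top is then about level with the rim). Rocked here, the stopper turns about a point some 28 mm above its foot and rides up a few mm; pressed lightly it settles back
- jar_medium: medium white stoneware canister, straight-sided, 86 mm across and 90 mm tall, open on top; its mouth is a tapered seat narrowing from 70 mm at the rim to 46 mm 26 mm below the rim. Loose, weighs about half a kilo or more, so it may get shifted. Origin: centre of its underside, z up
- seat_medium (a point): point on the axis of the medium canister, 67 mm above its underside, where the centre of its stopper's foot comes to lie when the stopper is fully home (the stopper's flat top is then about level with the rim). Rocked here, the stopper turns about a point some 28 mm above its foot and rides up a few mm; pressed lightly it settles back
- jar_small: small white stoneware canister, straight-sided, 70 mm across and 80 mm tall, open on top; its mouth is a tapered seat narrowing from 54 mm at the rim to 30 mm 26 mm below the rim. Loose, weighs about half a kilo or more, so it may get shifted. Origin: centre of its underside, z up
- seat_small (a point): point on the axis of the small canister, 57 mm above its underside, where the centre of its stopper's foot comes to lie when the stopper is fully home (the stopper's flat top is then about level with the rim). Rocked here, the stopper turns about a point some 28 mm above its foot and rides up a few mm; pressed lightly it settles back
- stopper_large: large wooden stopper for the large canister: a cone frustum 22 mm high, 67 mm across at the foot and 88 mm at the top, with an upright round knob 28 mm across on top, from 22 to 66 mm above the foot. At the start it sits loosely in the large canister; it can stand on its foot, the worktop in front of the canister (x 0.45, y 0) being free. Origin: centre of the foot, z up along the knob
- stopper_medium: medium wooden stopper for the medium canister: a cone frustum 22 mm high, 49 mm across at the foot and 70 mm at the top, with an upright round knob 28 mm across on top, from 22 to 66 mm above the foot. It stands on its foot on the worktop. Origin: centre of the foot, z up along the knob. May be absent
- stopper_small: small wooden stopper for the small canister: a cone frustum 22 mm high, 33 mm across at the foot and 54 mm at the top, with an upright round knob 28 mm across on top, from 22 to 66 mm above the foot. It stands on its foot on the worktop. Origin: centre of the foot, z up along the knob. May be absent
- cup: plain steel beaker without a handle, 85 mm tall, 61 mm across at the foot and 66 mm at the rim, walls 2.5 mm, standing upright with the walnuts in it; about 0.2 kg when full. Origin: centre of its underside, z up
- walnut_1: walnut, about 26 mm across, hard and rigid, 12 g. Origin: its centre.
- walnut_2: walnut, about 26 mm across, hard and rigid, 12 g. Origin: its centre.
- walnut_3: walnut, about 26 mm across, hard and rigid, 12 g. Origin: its centre.
- walnut_4: walnut, about 26 mm across, hard and rigid, 12 g. Origin: its centre. May be absent
- walnut_5: walnut, about 26 mm across, hard and rigid, 12 g. Origin: its centre. May be absent
- walnut_6: walnut, about 26 mm across, hard and rigid, 12 g. Origin: its centre. May be absent
- tin: bystander: low round food tin, 86 mm across, 40 mm tall, origin at its underside
- spice_jar: bystander: spice jar with red cap, 45 mm across, 106 mm tall, origin at its underside
- garlic: bystander: head of garlic, 56 mm, origin at its underside

How it is judged:
On the way, in this order (a step that is already met when the one before it is completed fails the run):
1. all the walnuts lie in the large canister (horizontal distance between each of walnut_1, walnut_2, walnut_3, walnut_4, walnut_5, walnut_6 and jar_large below 0.05 m and z of walnut_1 in the frame of jar_large between 0 and 0.078 m and z of walnut_2 in the frame of jar_large between 0 and 0.078 m and z of walnut_3 in the frame of jar_large between 0 and 0.078 m and z of walnut_4 in the frame of jar_large between 0 and 0.078 m and z of walnut_5 in the frame of jar_large between 0 and 0.078 m and z of walnut_6 in the frame of jar_large between 0 and 0.078 m), for 0.2 s.
2. the large stopper sits fully home in the large canister (horizontal distance between stopper_large and seat_large below 0.006 m and z of stopper_large in the frame of seat_large between -0.006 and 0.005 m and angle between stopper_large's own z axis and vertical below 0.05 rad), for 0.3 s.
3. the large stopper has been rocked in its seat: tipped more than 4.6 degrees while its foot stays in the mouth and the canister stays level (angle between stopper_large's own z axis and vertical above 0.08 rad and horizontal distance between stopper_large and seat_large below 0.02 m and z of stopper_large in the frame of seat_large below 0.018 m and angle between jar_large's own z axis and vertical below 0.05 rad), for 0.05 s.
4. the medium stopper has been rocked in its seat: tipped more than 4.6 degrees while its foot stays in the mouth and the canister stays level, the hand having left the large canister (angle between stopper_medium's own z axis and vertical above 0.08 rad and horizontal distance between stopper_medium and seat_medium below 0.02 m and z of stopper_medium in the frame of seat_medium below 0.018 m and angle between jar_medium's own z axis and vertical below 0.05 rad and distance between the grasp point and seat_large above 0.1 m), for 0.05 s.
5. the small stopper has been rocked in its seat: tipped more than 4.6 degrees while its foot stays in the mouth and the canister stays level, the hand having left the medium canister (angle between stopper_small's own z axis and vertical above 0.08 rad and horizontal distance between stopper_small and seat_small below 0.02 m and z of stopper_small in the frame of seat_small below 0.018 m and angle between jar_small's own z axis and vertical below 0.05 rad and distance between the grasp point and seat_medium above 0.1 m), for 0.05 s.
At the end, for the whole second after the job is handed in: Every walnut lies inside the large canister; every stopper present sits in the canister of its size, centred within 6 mm, its foot within 5 mm of its home height and upright within 3 degrees; the canisters stand upright on the worktop; the beaker stands upright on the worktop; all at rest (all of step 1 and all of step 2 and horizontal distance between stopper_medium and seat_medium below 0.006 m and z of stopper_medium in the frame of seat_medium between -0.006 and 0.005 m and angle between each of stopper_medium, stopper_small, jar_large, jar_medium, jar_small's own z axis and vertical below 0.05 rad and horizontal distance between stopper_small and seat_small below 0.006 m and z of stopper_small in the frame of seat_small between -0.006 and 0.005 m and linear speed of each of stopper_large, stopper_medium, stopper_small, cup below 0.02 m/s and height (world z) of each of jar_large, jar_medium, jar_small below 0.006 m and angle between cup's own z axis and vertical below 0.1 rad and height (world z) of cup between -0.008 and 0.008 m); the robot touches nothing.
It fails at once if the tin is moved more than 40 mm (distance of tin from where it was at the start of the episode above 0.04 m).
It fails at once if the spice_jar is moved more than 40 mm (distance of spice_jar from where it was at the start of the episode above 0.04 m).
It fails at once if the garlic is moved more than 40 mm (distance of garlic from where it was at the start of the episode above 0.04 m).
Of walnut_4, walnut_5, walnut_6 only 1 to 3 are there at a start; the rules pass over those that are not, and their reading is None.
Of stopper_medium, stopper_small only 1 to 2 are there at a start; the rules pass over those that are not, and their reading is None.
At some moment in a run one of jar_medium, jar_small may be knocked a few centimetres aside while the robot is not near it.
It also fails if it takes over 208 s, if anything falls off the work surface, if the arm or the gripper's body presses on something with over 40 N, if the wrist force passes 120 N, or if a joint passes its speed limit or range.

## Robot

A 7-joint arm with a two-finger parallel gripper is mounted at the origin on a cart in front of the work surface, level with it; the furniture and walls round the work are solid. World frame = base frame: x ahead of the robot, y to its left, z up, the work surface at z = 0. Lengths are in m, angles in rad, forces in N, time in s.
With the tool pointing down it reaches from about 0.425 to 0.95 m from the base axis. Payload 4.7 kg.
Tool frame: the origin (TCP) lies midway between the tips of the shut fingers; the grasp point (between the pads) lies 19 mm behind it; z points along the fingers, y is the line along which they close (so a half turn about z gives the same grasp; the last joint's range is limited). The gripper opens to 85 mm and grips with 20 to 120 N. Pads are 22 mm wide; open, the fingers measure 114 mm over their backs; the gripper's body (76 mm by 85 mm) begins 54 mm behind the grasp point. The pads swing forward as they close: fully open they stand 13 mm farther back than shut.
Start: joints at [1.105, 0.469, -0.049, 1.532, 0.024, 1.141, -0.082], TCP at [0.286, -0.612, 0.231] pointing down, gripper open.
Joint ranges: [-2.59, 2.59], [-0.33, 1.99], [-1.39, 1.29], [0.1, 2.45], [-1.04, 4.18], [0.21, 1.99], [-2.66, 2.66]. Speed limits (rad/s): [2.57, 2.57, 3.14, 3.14, 3.14, 3.14, 3.14].

## Interface

Orientations are given as a unit quaternion [w, x, y, z].
In Python, from station import ctrl gives the robot as it stands.
- The arm moves only by the shell command python3 steer.py [OPENING] [FORCE], which reads ROWS from standard input. ROWS is a JSON list of rows, 1 to 10 of them, each an object with the fields d (a list: dx, dy, dz in m), rot (a list: a rotation vector rx, ry, rz in rad); a field left out counts as zero; each row shifts and turns the commanded pose from where the row before left it, along the tool's axes as they then stand; what a row does not reach is not made up. A row lasts 1/12 s, in which the tool goes at most 0.0417 m and 0.125 rad, less where a joint would pass 70% of its speed; a pose out of reach is approached as far as the arm can. OPENING is the finger opening in m, set as the command begins (- or left out keeps the last). The fingers move at their own pace and stop on an object; FORCE is the grip in N (left out, the last holds). Time passes only in rows, so rows that do not move let the fingers close. It prints the time, the measured TCP pose, the force, the opening and the grip force at its end. Input that does not fit is refused with a message, and nothing moves.
- ctrl.sense(): the state, without advancing time (a new reading comes with each control period).
- ctrl.read_camera(name): name is "side" or "top" or "wrist"; returns (picture, depth): 420x560x3 uint8, red, green, blue; 420x560 float32, m along the optical axis (not along the pixel's ray), 0 where there is no reading.
- ctrl.camera_model(name): a dict with "intrinsics" (3x3 intrinsics, pixels), "world_from_camera" (4x4, takes a point from camera to world coordinates). Camera axes: x right, y down, z forward; pixel columns grow to the right and rows downward; lengths in m; the calibration is good to about 2 mm. A picture is of the moment at which its call begins: read the wrist's pose just before it. camera_model takes no time and is no camera call; for the wrist camera it gives the pose at the moment of the call.
- ctrl.job_done(): hands the job in; it is judged then, once.
The state is a dict: "clock": time; "joint_positions": joint angles; "joint_vel": joint speeds; "effort": joint torques, N m; "ee_pos": TCP position; "tool_rot": TCP orientation; "ft_force": force on the tool from outside, world axes, zero at the start; "torque": the same for the moment, N m; "finger_gap": finger opening in m; "gripper_force": force on a finger pad.
Only numpy, scipy, OpenCV 4.12 (cv2) and the standard library are available. Lean on these libraries where they do the work, as an engineer would, in place of code of your own. Each camera call takes 0.05 s, during which the arm holds its last target. There are 200 camera calls.

## Working session

There is one attempt and no reset: what is moved stays moved. The work goes in short steps, Python scripts to look and compute and a shell command to move; the robot and the scene stay as the last step left them, time stands still between calls to the robot, and variables do not carry over. Pictures are saved under pics/ and viewed, at most 14 in all, crops included, and the job is handed in when it is done.

```bash
ls; mkdir -p pics
python3 - <<'E'
from station import ctrl
import cv2,numpy as np
np.set_printoptions(precision=4,suppress=True)
s=ctrl.sense();print(s)
for n in("top","side"):
    im,d=ctrl.read_camera(n);cv2.imwrite(f"pics/{n}0.png",im[...,::-1]);np.save(f"pics/{n}0.npy",d)
    print(n,ctrl.camera_model(n))
E
```

```text
pics
station.py
steer.py
  3 station.py
  5 steer.py
  8 total
{'clock': 0.0, 'joint_positions': array([ 1.1051,  0.4695, -0.0486,  1.5337,  0.0241,  1.141 , -0.0823]), 'joint_vel': array([ 0.0002,  0.0003, -0.0013, -0.0019,  0.0003,  0.0002, -0.    ]), 'effort': array([  0.0001, -51.0312,  -0.0463, -23.7714,   0.0107,   0.0076,
         0.    ]), 'ee_pos': array([ 0.2853, -0.6111,  0.2302]), 'tool_rot': array([-0.001 ,  0.9762,  0.2167, -0.0002]), 'ft_force': array([ 0.3226, -0.1781,  0.0292]), 'torque': array([ 0.0313, -0.0081, -0.0448]), 'gripper_force': 0.0, 'finger_gap': 0.08514952758968339}
top {'intrinsics': array([[449.7428,   0.    , 286.4694],
       [  0.    , 449.7428, 214.478 ],
       [  0.    ,   0.    ,   1.    ]]), 'world_from_camera': array([[-0.0089, -0.9893,  0.1459,  0.4065],
       [-1.    ,  0.0091,  0.0007,  0.0289],
       [-0.002 , -0.1459, -0.9893,  1.2385],
       [ 0.    ,  0.    ,  0.    ,  1.    ]])}
side {'intrinsics': array([[498.2303,   0.    , 283.1091],
       [  0.    , 498.2303, 218.961 ],
       [  0.    ,   0.    ,   1.    ]]), 'world_from_camera': array([[-0.9984,  0.0506, -0.0267,  0.6395],
       [ 0.054 ,  0.6812, -0.7301,  1.1273],
       [-0.0187, -0.7303, -0.6828,  1.1246],
       [ 0.    ,  0.    ,  0.    ,  1.    ]])}
```
View pics/top0.png

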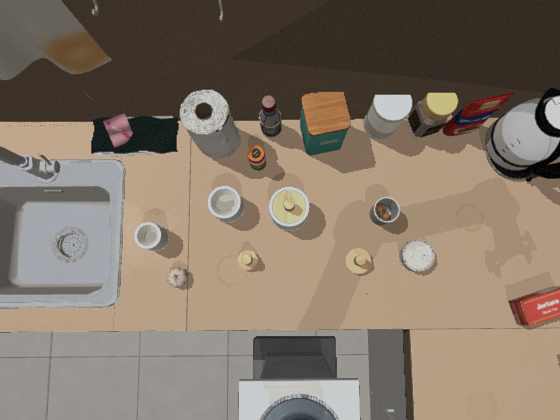

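View pics/side0.png

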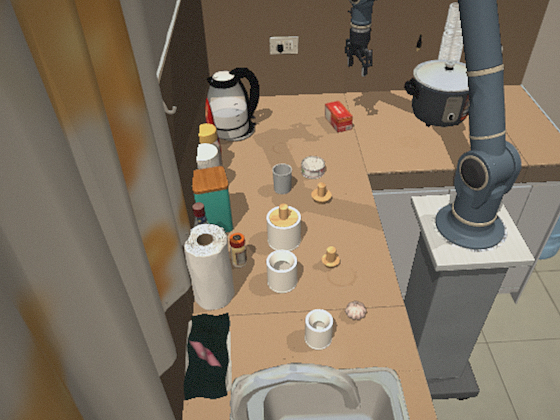

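The top view shows the large canister with its stopper at px (289,208), the medium canister at (225,204) and the small one at (150,236). The small stopper is at (247,260), the medium stopper at (358,261) and the beaker at (386,211). The tin is at (418,255), the garlic at (177,277) and the spice jar at (257,157). Both stoppers are present.

Create h.py:
```python
from station import ctrl
import cv2,numpy as np
from scipy.spatial.transform import Rotation as R
np.set_printoptions(precision=4,suppress=True)
def cloud(n,save=None):
    M=ctrl.camera_model(n); im,d=ctrl.read_camera(n)
    if save: cv2.imwrite(f"pics/{save}.png",im[...,::-1])
    v,u=np.mgrid[:420,:560]; K=M["intrinsics"]; T=M["world_from_camera"]
    P=np.stack([(u-K[0,2])/K[0,0]*d,(v-K[1,2])/K[1,1]*d,d],-1)@T[:3,:3].T+T[:3,3]
    P[d==0]=np.nan
    return im,P
def disc(P,c,r,z0,z1):
    "centre and diameter of what lies between heights z0,z1 within r of c"
    m=(np.hypot(P[...,0]-c[0],P[...,1]-c[1])<r)&(P[...,2]>z0)&(P[...,2]<z1)
    q=P[m]
    if len(q)<5: return None
    (x,y),rr=cv2.minEnclosingCircle(q[:,:2].astype(np.float32))
    return np.array([x,y,2*rr,np.median(q[:,2]),len(q)])
def state():
    s=ctrl.sense(); Rm=R.from_quat(s["tool_rot"][[1,2,3,0]]).as_matrix()
    return s,s["ee_pos"],Rm
def need(p,Rt=None):
    "shift and rotvec in tool axes to reach TCP at p (orientation Rt)"
    s,e,Rm=state(); out=Rm.T@(np.array(p)-e)
    rv=R.from_matrix(Rm.T@Rt).as_rotvec() if Rt is not None else np.zeros(3)
    print("t",s["clock"],"shift",out,"rot",rv)
def down(psi):
    "tool down, tool y along world angle psi"
    y=np.array([np.cos(psi),np.sin(psi),0]); z=np.array([0,0,-1.]); return np.stack([np.cross(y,z),y,z],1)
```

Run:
```python
from h import *
im,P=cloud("top"); im2,S=cloud("side")
for n,(u,v),h,r in [("jarL",(289,208),.1,.08),("jarM",(225,204),.09,.065),("jarS",(150,236),.08,.055),("stopS",(247,260),.066,.035),("stopSflange",(247,260),.022,.045),("stopM",(358,261),.066,.035),("stopMfl",(358,261),.022,.05),("cup",(386,211),.085,.05),("tin",(418,255),.04,.06),("garlic",(177,277),.05,.05),("spice",(257,157),.106,.04)]:
    c=np.nanmedian(P[v-8:v+9,u-8:u+9].reshape(-1,3),0)
    print(n,"seed",c,disc(P,c,r,h-.007,h+.007),disc(S,c,r,h-.007,h+.007))
c=np.nanmedian(P[190:225,270:305].reshape(-1,3),0)
print("knobL",disc(P,c,.07,.13,.16),disc(S,c,.07,.13,.16)); print("table",np.nanmedian(P[290:300,300:340,2]))
```

```text
jarL seed [0.5875 0.0232 0.0999] [   0.5958    0.0238    0.1041    0.0984 1138.    ] [  0.5972   0.0231   0.1123   0.1004 569.    ]
jarM seed [0.619  0.2002 0.0078] [  0.6114   0.1918   0.0869   0.0887 363.    ] [  0.6138   0.1902   0.0902   0.0898 303.    ]
jarS seed [0.5294 0.3996 0.0578] [  0.527    0.3906   0.0706   0.0787 291.    ] [  0.5283   0.3892   0.0727   0.0799 307.    ]
stopS seed [0.461  0.1347 0.0227] [ 0.4641  0.1362  0.0276  0.065  92.    ] [ 0.4642  0.1343  0.0329  0.0662 66.    ]
stopSflange seed [0.461  0.1347 0.0227] [  0.4637   0.1371   0.0526   0.0215 198.    ] [  0.4653   0.1349   0.0558   0.023  121.    ]
stopM seed [ 0.4558 -0.1576  0.0234] [ 0.4589 -0.1611  0.0276  0.0649 88.    ] [ 0.4598 -0.1626  0.0331  0.0672 48.    ]
stopMfl seed [ 0.4558 -0.1576  0.0234] [  0.4589  -0.1618   0.0689   0.0214 408.    ] [  0.4594  -0.164    0.0725   0.0241 166.    ]
cup seed [ 0.5927 -0.2428  0.0278] [  0.5879  -0.2301   0.0678   0.0843 122.    ] [ 0.5888 -0.234   0.0751  0.0845 95.    ]
tin seed [ 0.4715 -0.3199  0.0358] [  0.4726  -0.3198   0.0877   0.0364 762.    ] [  0.4742  -0.323    0.0972   0.0387 304.    ]
garlic seed [0.4189 0.3199 0.0375] [ 0.4211  0.323   0.0277  0.0458 52.    ] [ 0.4223  0.3252  0.033   0.0471 56.    ]
spice seed [0.7275 0.105  0.1035] [  0.7362   0.1089   0.0443   0.1057 215.    ] [  0.7379   0.1086   0.0484   0.1076 151.    ]
knobL [  0.5961   0.0236   0.0284   0.1418 101.    ] [ 0.5984  0.0223  0.0331  0.1425 76.    ]
table -0.0010903586851707114
```

```bash
echo '[{"rot":[0,0,0.109]},{"rot":[0,0,0.109]},{"rot":[0,0,0.109]},{"rot":[0,0,0.109]}]' | python3 steer.py
echo '[{"d":[0.018,-0.036,0]},{"d":[0.018,-0.036,0]},{"d":[0.018,-0.036,0]},{"d":[0.018,-0.036,0]},{"d":[0.018,-0.036,0]},{"d":[0.018,-0.036,0]},{"d":[0.018,-0.036,0]},{"d":[0.018,-0.036,0]},{"d":[0.018,-0.036,0]},{"d":[0.018,-0.036,0]}]' | python3 steer.py
echo '[{"d":[0.018,-0.036,0]},{"d":[0.018,-0.036,0]},{"d":[0.018,-0.036,0]},{"d":[0.018,-0.036,0]},{"d":[0.018,-0.036,0]},{"d":[0.018,-0.036,0]},{"d":[0.018,-0.036,0]},{"d":[0.018,-0.021,0]},{}]' | python3 steer.py
python3 -c "
from h import *
need([.5965,.0235,.107],down(-np.pi/2));print(ctrl.sense()['joint_positions'])"
```

```text
clock: 0.53
ee_pos: [0.2855, -0.6115, 0.231]
tool_rot: [-0.0, 1.0, -0.002, -0.0]
ft_force: [0.7, -0.0, -1.2]
finger_gap: 0.0852
gripper_force: 0.0
clock: 1.37
ee_pos: [0.4657, -0.2496, 0.2315]
tool_rot: [0.0, 1.0, 0.0, 0.0]
ft_force: [0.5, -0.2, -0.6]
finger_gap: 0.0849
gripper_force: 0.0
clock: 2.12
ee_pos: [0.6113, 0.0295, 0.2311]
tool_rot: [-0.002, 1.0, 0.005, 0.001]
ft_force: [0.5, 0.9, 0.8]
finger_gap: 0.0855
gripper_force: 0.0
t 2.1167 shift [-0.0151  0.0064  0.1241] rot [-0.0046 -0.002   0.0104]
[ 0.0866  0.38   -0.2669  1.681   0.1057  1.0924 -1.771 ]
```

```bash
echo '[{"d":[-0.015,0.006,0.02],"rot":[0,0,0.01]},{"d":[0,0,0.035]},{"d":[0,0,0.035]},{"d":[0,0,0.034]},{}]' | python3 steer.py >/dev/null
echo '[{},{},{},{},{},{}]' | python3 steer.py 0 40
echo '[{"d":[0,0,-0.01]},{"d":[0,0,-0.02]},{"d":[0,0,-0.03]},{"d":[0,0,-0.03]},{"d":[0,0,-0.03]},{}]' | python3 steer.py
```

```text
clock: 3.03
ee_pos: [0.5958, 0.0195, 0.1099]
tool_rot: [-0.002, 1.0, -0.004, 0.003]
ft_force: [-0.2, 6.7, 3.2]
finger_gap: 0.0272
gripper_force: 39.1
clock: 3.53
ee_pos: [0.5978, 0.0156, 0.2351]
tool_rot: [0.0, 1.0, -0.005, 0.007]
ft_force: [1.9, -0.6, -0.2]
finger_gap: 0.0271
gripper_force: 39.4
```

```bash
echo '[{"d":[-0.037,0.004,0]},{"d":[-0.037,0.004,0]},{"d":[-0.037,0.004,0.01]},{"d":[-0.037,0.004,0.01]},{"d":[0,0,0.04]},{"d":[0,0,0.04]},{"d":[0,0,0.04]},{"d":[0,0,0.035]},{"d":[0,0,0.015]},{}]' | python3 steer.py
echo '[{"d":[0,0,0.009]},{}]' | python3 steer.py; python3 -c "
from h import *
im,P=cloud('top')
print(disc(P,(.597,.0235),.08,.093,.107),disc(P,(.45,0),.06,.06,.08))"
```

```text
clock: 4.37
ee_pos: [0.4436, 0.0007, 0.0348]
tool_rot: [0.0, 1.0, -0.004, -0.003]
ft_force: [1.1, -0.6, -0.2]
finger_gap: 0.0272
gripper_force: 39.9
clock: 4.53
ee_pos: [0.4475, 0.0011, 0.0296]
tool_rot: [0.0, 1.0, -0.005, 0.002]
ft_force: [0.7, 0.4, -1.3]
finger_gap: 0.0268
gripper_force: 43.1
[  0.5963   0.0239   0.105    0.0986 442.    ] None
```

```bash
echo '[{"d":[0,0,0.003]},{}]' | python3 steer.py|grep -E "ee_pos|ft"; echo '[{"d":[0,0,0.003]},{}]' | python3 steer.py|grep -E "ee_pos|ft"
```

```text
ee_pos: [0.4484, 0.0007, 0.0284]
ft_force: [-3.6, -0.2, 18.0]
ee_pos: [0.4492, 0.0007, 0.0263]
ft_force: [-5.2, 0.5, 25.5]
```

```bash
echo '[{},{},{},{"d":[0,0,-0.03]},{"d":[0,0,-0.04]},{"d":[0,0,-0.04]},{"d":[0,0,-0.04]},{"d":[0,0,-0.04]},{"d":[0,0,-0.04]},{"d":[0,0,-0.04]}]' | python3 steer.py .085
echo '[{"d":[0.02,0.03,0],"rot":[0.12,0,0]},{"d":[0.02,0.03,0],"rot":[0.12,0,0]},{"d":[0.02,0.03,0],"rot":[0.12,0,0]},{"rot":[0.12,0,0]},{"rot":[0.12,0,0]},{"rot":[0.12,0,0]},{"rot":[0.12,0,0]},{"rot":[0.12,0,0]}]' | python3 steer.py
python3 -c "
from h import *
s,e,Rm=state();print(s['joint_positions'],Rm)
im,P=cloud('top')
print(disc(P,(.597,.0235),.08,.093,.107),disc(P,(.45,0),.06,.06,.08),disc(P,(.45,0),.06,.01,.03))"
```

```text
clock: 5.75
ee_pos: [0.4453, 0.0009, 0.2946]
tool_rot: [0.0, 1.0, -0.005, 0.0]
ft_force: [1.4, -0.7, -0.5]
finger_gap: 0.0848
gripper_force: 0.0
clock: 6.42
ee_pos: [0.5044, -0.0882, 0.2823]
tool_rot: [-0.461, 0.887, -0.005, 0.003]
ft_force: [-0.2, 0.1, -0.8]
finger_gap: 0.0851
gripper_force: 0.0
[ 0.6621  0.4407 -0.183   1.7801 -0.7466  1.4978 -0.8194] [[ 0.9999 -0.0056  0.0098]
 [-0.0113 -0.5749  0.8182]
 [ 0.001  -0.8182 -0.5749]]
[  0.5962   0.024    0.1049   0.0986 445.    ] [ 0.4475  0.0024  0.0274  0.0651 87.    ] [  0.4475   0.0024   0.0871   0.0214 730.    ]
```

```bash
echo '[{"rot":[-0.12,0,0]},{"rot":[-0.12,0,0]},{"rot":[-0.12,0,0]},{"rot":[-0.12,0,0]},{"rot":[-0.12,0,0]},{"rot":[-0.12,0,0]},{"rot":[-0.12,0,0]},{"rot":[-0.12,0,0]},{"d":[0,0,-0.02],"rot":[0,0,-0.12]},{"d":[0,0,-0.02],"rot":[0,0,-0.12]}]' | python3 steer.py >/dev/null
echo '[{"rot":[0,0,-0.12]},{"rot":[0,0,-0.12]},{"rot":[0,0,-0.12]},{"rot":[0,0,-0.12]},{"rot":[0,0,-0.12]},{"rot":[0,0,-0.12]},{"rot":[0,0,-0.12]},{"rot":[0,0,-0.12]},{"rot":[0,0,-0.12]},{"rot":[0,0,-0.12]}]' | python3 steer.py >/dev/null
echo '[{"rot":[0,0,-0.12]},{"rot":[0,0,-0.12]},{"rot":[0,0,-0.12]},{"rot":[0,0,-0.12]},{"rot":[0,-0.12,0]},{"rot":[0,-0.12,0]},{"rot":[0,-0.12,0]},{"rot":[0,-0.12,0]},{"rot":[0,-0.12,0]},{"rot":[0,-0.12,0]}]' | python3 steer.py
python3 -c "
from h import *
s,e,Rm=state();print(s['joint_positions'],Rm)"
```

```text
clock: 8.97
ee_pos: [0.5049, -0.0852, 0.3242]
tool_rot: [0.294, 0.538, 0.763, -0.205]
ft_force: [-0.8, -0.5, -1.0]
finger_gap: 0.0852
gripper_force: 0.0
[ 0.066   0.1062 -0.4298  2.0065  0.848   1.2091 -0.4068] [[-0.2476  0.9416  0.2283]
 [ 0.7005  0.3367 -0.6292]
 [-0.6693  0.0041 -0.743 ]]
```

```bash
cat >> h.py <<'E'
def hor(t2,e):
    "tool pointing along horizontal t2, e below horizontal, tool y horizontal"
    t2=np.array(t2)/np.hypot(*t2); t=np.array([t2[0]*np.cos(e),t2[1]*np.cos(e),-np.sin(e)]); y=np.array([-t2[1],t2[0],0]); return np.stack([np.cross(y,t),y,t],1)
E
echo '[{"rot":[0,-0.12,0]},{"rot":[0,-0.12,0]},{"rot":[0,-0.12,0]},{}]' | python3 steer.py|grep ee_pos
python3 -c "
from h import *
s,e,Rm=state();print(s['joint_positions'],Rm[:,2])
Rt=hor((.35,-.94),.4); g=np.array([.588,-.232,.055]); need(g+Rt[:,2]*(.019-.13),Rt)"
```

```text
ee_pos: [0.5034, -0.0834, 0.3187]
[-0.0836  0.2233 -0.4586  2.1164  1.1658  1.4344 -0.764 ] [ 0.2987 -0.8327 -0.4663]
t 9.3 shift [0.1639 0.0298 0.1613] rot [-0.0105 -0.0851  0.0044]
```

```bash
echo '[{"rot":[0,-0.085,0]},{"d":[0.027,0.005,0.027]},{"d":[0.027,0.005,0.027]},{"d":[0.027,0.005,0.027]},{"d":[0.027,0.005,0.027]},{"d":[0.020,0.005,0.02]},{"d":[0.01,0,0.01]},{}]' | python3 steer.py|grep -E "ee_pos|ft"
python3 -c "
from h import *
s,e,Rm=state();print(s['joint_positions'],Rm[:,2])
Rt=hor((.35,-.94),.4); g=np.array([.588,-.232,.055]); need(g+Rt[:,2]*(.019-.13),Rt); need(g+Rt[:,2]*.019)
cloud('side','s1')"
```

```text
ee_pos: [0.5512, -0.1497, 0.1388]
ft_force: [0.1, 0.3, 0.1]
[-0.0627  0.6207 -0.3412  2.1787  1.4856  1.3817 -1.1889] [ 0.3008 -0.8694 -0.392 ]
t 9.9667 shift [0.0422 0.0058 0.0045] rot [-0.0214 -0.0029 -0.0022]
t 9.9667 shift [0.0418 0.0086 0.1345] rot [0. 0. 0.]
```

View pics/s1.png

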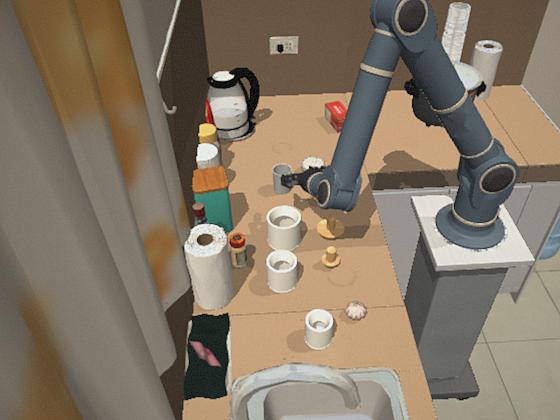

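The wrist is at px (340,190), clear of the large stopper at (330,228). The fingers point at the beaker at (282,178).

```bash
echo '[{"d":[0.02,0.003,0],"rot":[-0.02,0,0]},{"d":[0.02,0.004,0]},{"d":[0,0,0.03]},{"d":[0,0,0.03]},{}]' | python3 steer.py|grep -E "ee_pos|ft"
python3 -c "
from h import *
s,e,Rm=state();print(s['joint_positions'],Rm)
Rt=hor((.35,-.94),.4); g=np.array([.588,-.232,.055]);  need(g+Rt[:,2]*.019,Rt)"
```

```text
ee_pos: [0.5726, -0.187, 0.082]
ft_force: [-0.0, -1.2, 0.8]
[-0.0208  0.7416 -0.2848  2.1619  1.6264  1.3413 -1.2899] [[-0.1281  0.939   0.3192]
 [ 0.3651  0.3439 -0.8651]
 [-0.9221  0.0057 -0.3869]]
t 10.4333 shift [ 0.0066 -0.0011  0.0733] rot [-0.0027  0.0027 -0.0074]
```

```bash
echo '[{"d":[0.006,-0.001,0.02]},{"d":[0,0,0.025]},{"d":[0,0,0.025]},{}]' | python3 steer.py|grep -E "ee_pos|ft"
echo '[{},{},{},{},{}]' | python3 steer.py 0 30
echo '[{"d":[-0.01,0,-0.003]},{"d":[-0.02,0,-0.006]},{"d":[-0.03,0,-0.012]},{"d":[-0.03,0,-0.012]},{"d":[-0.03,0,-0.012]},{"d":[-0.03,0,-0.012]},{}]' | python3 steer.py
python3 -c "
from h import *
s,e,Rm=state();print(s['joint_positions'],Rm)"
```

```text
ee_pos: [0.5937, -0.2454, 0.0498]
ft_force: [0.6, -0.6, 0.2]
clock: 11.18
ee_pos: [0.5945, -0.2395, 0.0497]
tool_rot: [0.457, 0.475, 0.684, -0.312]
ft_force: [-1.3, 2.6, 6.6]
finger_gap: 0.0624
gripper_force: 32.7
clock: 11.77
ee_pos: [0.5965, -0.2461, 0.2153]
tool_rot: [0.459, 0.477, 0.682, -0.311]
ft_force: [1.2, -0.2, -2.5]
finger_gap: 0.0621
gripper_force: 32.9
[ 0.0892  0.4851 -0.26    2.112   1.6002  1.2224 -0.9756] [[-0.1229  0.9361  0.3296]
 [ 0.3657  0.3514 -0.8618]
 [-0.9226  0.0146 -0.3855]]
```

```bash
python3 -c "
from h import *
Rt=hor((.2,-1),.25); g=np.array([.56,.024,.2]);  need(g+Rt[:,2]*.019,Rt)
print(R.from_matrix(state()[2].T@Rt).as_rotvec())"
```

```text
t 11.7667 shift [ 0.1147  0.0575 -0.2204] rot [ 0.1581 -0.1467  0.0375]
[ 0.1581 -0.1467  0.0375]
```

```bash
echo '[{"d":[0.014,0.007,-0.0275]},{"d":[0.014,0.007,-0.0275]},{"d":[0.014,0.007,-0.0275]},{"d":[0.014,0.007,-0.0275]},{"d":[0.014,0.007,-0.0275]},{"d":[0.014,0.007,-0.0275]},{"d":[0.014,0.007,-0.0275]},{"rot":[0.053,-0.049,0.012]},{"rot":[0.053,-0.049,0.012]},{"rot":[0.053,-0.049,0.012]}]' | python3 steer.py|grep -E "ee_pos|ft"
python3 -c "
from h import *
s=state()[0];print(s['joint_positions'])
Rt=hor((.2,-1),.25); g=np.array([.566,.024,.175]);  need(g+Rt[:,2]*.019,Rt)
im,P=cloud('top'); print(disc(P,(.597,.0235),.075,.093,.107))
cloud('side','s2')"
```

```text
ee_pos: [0.5647, -0.0259, 0.1927]
ft_force: [0.3, -0.4, -0.9]
[-0.2949  0.6903 -0.345   1.9478  1.2331  1.707  -1.1352]
t 12.6 shift [ 0.0291  0.0114 -0.0237] rot [-0.0037 -0.0028  0.0123]
[  0.5959   0.024    0.1041   0.0987 191.    ]
```

View pics/s2.png

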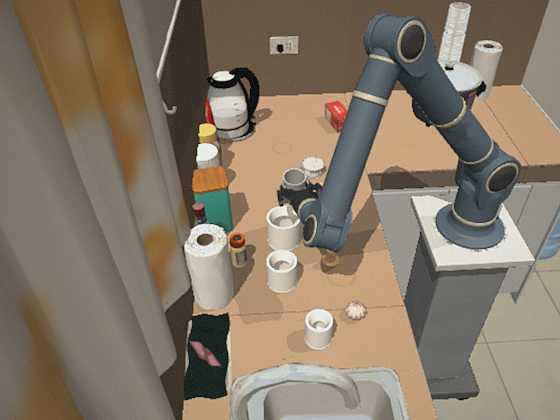

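```bash
echo '[{"d":[0.023,0.01,-0.009]},{"rot":[0,0,-0.1]},{"rot":[0,0,-0.1]},{"rot":[0,0,-0.1]},{"rot":[0,0,-0.1]},{"rot":[0,0,-0.1]},{"rot":[0,0,-0.1]},{"rot":[0,0,-0.1]},{"rot":[0,0,-0.1]},{"rot":[0,0,-0.1]}]' | python3 steer.py|grep -E "ee_pos|ft"
echo '[{"rot":[0,0,-0.1]},{"rot":[0,0,-0.1]},{"rot":[0,0,-0.1]},{"rot":[0,0,-0.06]},{"rot":[0,0,-0.06]},{"rot":[0,0,-0.06]},{"rot":[0,0,-0.06]},{"rot":[0,0,-0.06]},{"rot":[0,0,-0.06]},{}]' | python3 steer.py|grep -E "ee_pos|ft"
python3 -c "
from h import *
s,e,Rm=state();print(s['joint_positions'],e-.019*Rm[:,2],Rm)
cloud('side','s3')"
```

```text
ee_pos: [0.5713, -0.0117, 0.1732]
ft_force: [0.0, -0.7, -1.7]
ee_pos: [0.5714, -0.0118, 0.1732]
ft_force: [-0.0, 0.9, -1.1]
[-0.2276  0.759  -0.4618  1.9147  1.2666  1.7827  0.3858] [0.5678 0.0063 0.178 ] [[-0.981  -0.0514  0.187 ]
 [-0.1939  0.2464 -0.9496]
 [ 0.0027 -0.9678 -0.2517]]
```

View pics/s3.png

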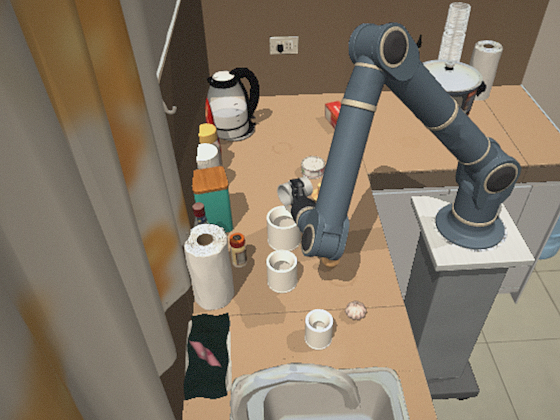

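The cup, at px (293,190), lies on its side with its mouth over the large canister at (283,228). I'll keep rolling.

```bash
echo '[{"rot":[0,0,-0.06]},{"rot":[0,0,-0.06]},{"rot":[0,0,-0.06]},{"rot":[0,0,-0.06]},{"rot":[0,0,-0.06]},{"rot":[0,0,-0.06]},{"rot":[0,0,-0.06]},{"rot":[0,0,-0.06]},{"rot":[0,0,-0.06]},{"rot":[0,0,-0.06]}]' | python3 steer.py|grep -E "ee_pos|ft"
echo '[{"rot":[0,0,-0.1]},{"rot":[0,0,-0.1]},{"rot":[0,0,-0.1]},{"rot":[0,0,-0.1]},{"rot":[0,0,-0.1]},{"rot":[0,0,-0.05]},{},{},{},{}]' | python3 steer.py|grep -E "ee_pos|ft"
python3 -c "
from h import *
s,e,Rm=state();print(s['joint_positions'],e-.019*Rm[:,2],Rm)
cloud('side','s4')
im,P=cloud('top','t4');print(disc(P,(.597,.0235),.075,.093,.107))
cv2.imwrite('pics/c4.png',np.hstack([cv2.resize(cv2.imread('pics/s4.png')[140:280,200:400],None,fx=2,fy=2),cv2.resize(cv2.imread('pics/t4.png')[140:280,200:400],None,fx=2,fy=2)]))"
```

```text
ee_pos: [0.5716, -0.0116, 0.1733]
ft_force: [0.1, 0.5, -1.5]
ee_pos: [0.5718, -0.0115, 0.1732]
ft_force: [0.1, 0.0, -1.6]
[-0.1731  0.7811 -0.5392  1.9095  1.2926  1.8346  1.5221] [0.5683 0.0066 0.178 ] [[-0.3567 -0.9155  0.1863]
 [-0.3024 -0.0756 -0.9502]
 [ 0.8839 -0.3952 -0.2499]]
[  0.5959   0.0236   0.1043   0.0985 205.    ]
```

View pics/c4.png

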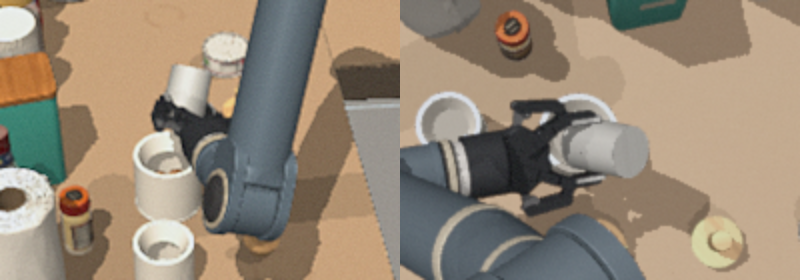

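```bash
echo '[{"rot":[0,0,0.12]},{"rot":[0,0,0.12]},{"rot":[0,0,0.12]},{"rot":[0,0,0.12]},{"rot":[0,0,0.12]},{"rot":[0,0,0.12]},{"rot":[0,0,0.12]},{"rot":[0,0,0.12]},{"rot":[0,0,0.12]},{"rot":[0,0,0.12]}]' | python3 steer.py|grep -E "ee_pos|ft"
echo '[{"rot":[0,0,0.12]},{"rot":[0,0,0.12]},{"rot":[0,0,0.12]},{"rot":[0,0,0.12]},{"rot":[0,0,0.12]},{"rot":[0,0,0.12]},{"rot":[0,0,0.12]},{"rot":[0,0,0.12]},{"rot":[0,0,0.12]},{"rot":[0,0,0.12]}]' | python3 steer.py|grep -E "ee_pos|ft"
echo '[{"rot":[0,0,0.12]},{"rot":[0,0,0.12]},{"rot":[0,0,0.07]},{"d":[-0.03,0,-0.008]},{}]' | python3 steer.py|grep -E "ee_pos|ft"
python3 -c "
from h import *
s,e,Rm=state();print(s['joint_positions'],Rm)
Rt=hor((.35,-.94),.4); g=np.array([.588,-.232,.12]);  need(g+Rt[:,2]*.019,Rt)"
```

```text
ee_pos: [0.5719, -0.0114, 0.1731]
ft_force: [0.1, -0.6, -1.4]
ee_pos: [0.5718, -0.0113, 0.1731]
ft_force: [0.4, 0.6, -1.1]
ee_pos: [0.5732, -0.0104, 0.2078]
ft_force: [1.3, 0.4, -0.5]
[-0.3078  0.6815 -0.3524  1.9103  1.2246  1.7338 -1.1048] [[-0.0543  0.9807  0.1878]
 [ 0.2427  0.1954 -0.9502]
 [-0.9686 -0.006  -0.2486]]
t 18.2667 shift [ 0.0333 -0.0254  0.2538] rot [-0.1534  0.148  -0.0455]
```

```bash
echo '[{"d":[0,-0.0035,0.036]},{"d":[0,-0.0035,0.036]},{"d":[0,-0.0035,0.036]},{"d":[0,-0.0035,0.036]},{"d":[0,-0.0035,0.036]},{"d":[0,-0.0035,0.036]},{"d":[0,0,0.03]},{"rot":[-0.051,0.049,-0.015]},{"rot":[-0.051,0.049,-0.015]},{"rot":[-0.051,0.049,-0.015]}]' | python3 steer.py|grep -E "ee_pos|ft"
python3 -c "
from h import *
im,P=cloud('top','t5');print(disc(P,(.597,.0235),.075,.093,.107))
cv2.imwrite('pics/c5.png',cv2.resize(im[170:270,230:430,::-1],None,fx=4,fy=4))
Rt=hor((.35,-.94),.4); g=np.array([.588,-.232,.07]);  need(g+Rt[:,2]*.019,Rt)"
```

```text
ee_pos: [0.5971, -0.2491, 0.142]
ft_force: [-0.0, 0.3, -1.8]
[  0.5962   0.0236   0.1043   0.0986 326.    ]
t 19.15 shift [0.0764 0.0002 0.0294] rot [-0.0024 -0.0027  0.0046]
```

View pics/c5.png

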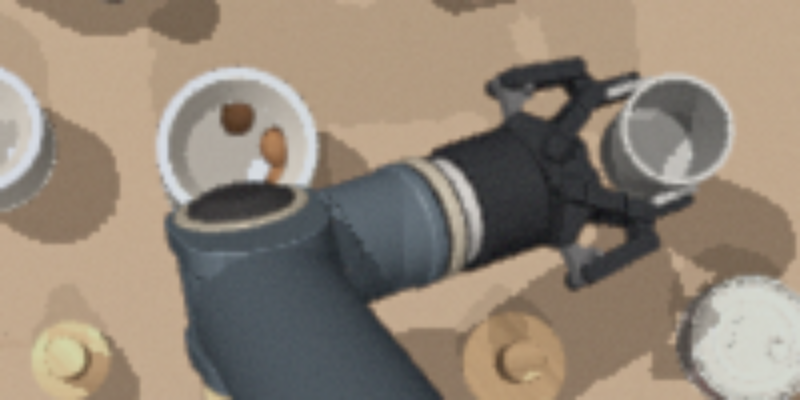

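The beaker is empty (px ~(680,130) in the crop) and the walnuts are in the canister. Next I'll set the beaker down.

```bash
echo '[{"d":[0.026,0,0.01]},{"d":[0.026,0,0.01]},{"d":[0.024,0,0.01]},{}]' | python3 steer.py|grep -E "ee_pos|ft"
echo '[{"d":[0.007,0,0.003]},{}]' | python3 steer.py|grep -E "ee_pos|ft"
echo '[{"d":[0.004,0,0.0015]},{}]' | python3 steer.py|grep -E "ee_pos|ft"
```

```text
ee_pos: [0.5946, -0.2465, 0.0561]
ft_force: [-0.0, -0.6, -1.4]
ee_pos: [0.5964, -0.247, 0.0534]
ft_force: [-0.4, -0.4, -1.0]
ee_pos: [0.5965, -0.247, 0.0502]
ft_force: [0.5, 0.5, -1.3]
```

```bash
echo '[{"d":[0.003,0,0.001]},{}]' | python3 steer.py|grep -E "ee_pos|ft"
echo '[{},{},{},{},{}]' | python3 steer.py .085|grep -E "ee_pos|ft|gap"
echo '[{"d":[0,0,-0.02]},{"d":[0,0,-0.03]},{"d":[0,0,-0.03]},{"d":[0,0,-0.03]},{"d":[-0.03,0,-0.02]},{"d":[-0.03,0,-0.02]},{"d":[-0.03,0,-0.02]},{"d":[-0.03,0,0]},{"d":[-0.03,0,0]},{}]' | python3 steer.py|grep -E "ee_pos|ft"
python3 -c "
from h import *
im,P=cloud('top');print(disc(P,(.597,.0235),.075,.093,.107),disc(P,(.588,-.232),.055,.078,.092),disc(P,(.4475,.0024),.06,.06,.08),disc(P,(.612,.191),.07,.083,.097),disc(P,(.527,.390),.07,.073,.087))
s,e,Rm=state();print(s['joint_positions'])
need([.4475,.002,.2],down(.35)); print(R.from_matrix(Rm.T@down(.35)).as_rotvec())"
```

```text
ee_pos: [0.5968, -0.2474, 0.0499]
ft_force: [-3.1, 3.2, 8.5]
ee_pos: [0.596, -0.2469, 0.0463]
ft_force: [-0.6, 0.2, 0.8]
finger_gap: 0.0851
ee_pos: [0.5642, -0.1565, 0.2569]
ft_force: [-0.3, -1.3, -0.1]
[  0.5965   0.0233   0.1036   0.0986 314.    ] [  0.5901  -0.2382   0.0682   0.0839 124.    ] [ 0.4474  0.0026  0.0272  0.0653 85.    ] [  0.6103   0.192    0.0867   0.0885 355.    ] [  0.527    0.3909   0.0717   0.0786 295.    ]
[-0.0272  0.404  -0.3527  2.1261  1.4127  1.36   -0.9206]
t 21.2833 shift [ 0.1227 -0.0542 -0.1523] rot [0.0023 1.1718 0.0026]
[0.0023 1.1718 0.0026]
```

```bash
echo '[{"rot":[0,0.117,0]},{"rot":[0,0.117,0]},{"rot":[0,0.117,0]},{"rot":[0,0.117,0]},{"rot":[0,0.117,0]},{"rot":[0,0.117,0]},{"rot":[0,0.117,0]},{"rot":[0,0.117,0]},{"rot":[0,0.117,0]},{"rot":[0,0.117,0]}]' | python3 steer.py|grep -E "ee_pos|ft"
echo '[{"rot":[0,0,0.117]},{"rot":[0,0,0.117]},{"rot":[0,0,0.117]},{"d":[0.03,0,0]},{"d":[0.03,0,0]},{}]' | python3 steer.py|grep -E "ee_pos|ft"
python3 -c "
from h import *
s,e,Rm=state();print(s['joint_positions'])
need([.4475,.0025,.12],down(0))"
```

```text
ee_pos: [0.5628, -0.1541, 0.2505]
ft_force: [-0.4, -0.1, 0.1]
ee_pos: [0.562, -0.0867, 0.2494]
ft_force: [-0.9, 1.5, -0.1]
[ 0.4489  0.3219 -0.4652  1.743   0.1544  1.122  -0.0503]
t 22.6167 shift [ 0.0904 -0.1121  0.1306] rot [-0.0082 -0.0035  0.0138]
```

```bash
echo '[{"d":[0.0226,-0.028,0]},{"d":[0.0226,-0.028,0]},{"d":[0.0226,-0.028,0],"rot":[-0.008,-0.003,0.014]},{"d":[0.0226,-0.028,0]},{"d":[0,0,0.035]},{"d":[0,0,0.035]},{"d":[0,0,0.035]},{"d":[0,0,0.025]},{}]' | python3 steer.py|grep -E "ee_pos|ft"
python3 -c "
from h import *
need([.4475,.0025,.034],down(0))"
```

```text
ee_pos: [0.446, -0.0051, 0.1157]
ft_force: [-0.4, 0.1, 1.0]
t 23.3667 shift [0.0079 0.0022 0.0816] rot [-0.01    0.0038 -0.0084]
```

```bash
echo '[{"d":[0.008,0.001,0.03],"rot":[-0.01,0,-0.008]},{"d":[0,0,0.03]},{"d":[0,0,0.022]},{}]' | python3 steer.py|grep -E "ee_pos|ft"
echo '[{},{},{},{},{},{}]' | python3 steer.py 0 60|grep -E "ee_pos|ft|gap|rot"
echo '[{"d":[0,0,-0.02]},{"d":[0,0,-0.03]},{"d":[0,0,-0.04]},{"d":[0,0,-0.04]},{"d":[0,0,-0.02]},{}]' | python3 steer.py|grep -E "ee_pos|ft|gap|rot"
python3 -c "
from h import *
need([.4475,.0025,.034],down(0));need([.5965,.0238,.16],down(0)); s,e,Rm=state()
im,P=cloud('top'); print(disc(P,e,.03,e[2]+.025,e[2]+.055))"
```

```text
ee_pos: [0.4502, 0.0026, 0.0361]
ft_force: [0.4, 0.2, -0.7]
ee_pos: [0.4535, 0.0025, 0.0402]
tool_rot: [0.007, 0.708, 0.706, 0.003]
ft_force: [-1.6, 0.1, 9.0]
finger_gap: 0.0262
ee_pos: [0.4539, 0.0036, 0.1939]
tool_rot: [0.01, 0.708, 0.706, 0.006]
ft_force: [0.8, -0.1, -1.3]
finger_gap: 0.0263
t 24.7 shift [-0.0002 -0.0102  0.1598] rot [ 0.0236  0.0058 -0.0017]
t 24.7 shift [0.0206 0.1417 0.0372] rot [ 0.0236  0.0058 -0.0017]
None
```

```bash
cat >> h.py <<'E'
def held(c,r=.055,z0=-.05,z1=-.005,n='side',save=None):
    "wood-coloured points near the tool: extents"
    im,P=cloud(n,save); hsv=cv2.cvtColor(im,cv2.COLOR_RGB2HSV)
    m=(np.hypot(P[...,0]-c[0],P[...,1]-c[1])<r)&(P[...,2]>c[2]+z0)&(P[...,2]<c[2]+z1)&(hsv[...,1]>60)&(hsv[...,0]<35)
    q=P[m]; print(n,len(q),q.min(0),q.max(0)); return im,P,q
E
python3 - <<'E'
from h import *
s,e,Rm=state();print(e)
im,P,q=held(e,save='s6')
zs=np.arange(-.05,-.005,.005)
for a in zs:
    k=q[(q[:,2]>e[2]+a)&(q[:,2]<e[2]+a+.005)]
    if len(k)>4:
        c,r=cv2.minEnclosingCircle(k[:,:2].astype(np.float32)); print(round(a,3),len(k),c,2*r)
cv2.imwrite('pics/c6.png',cv2.resize(im[120:240,240:400,::-1],None,fx=5,fy=5))
E
```

```text
[0.4522 0.0032 0.1914]
side 378 [ 0.4068 -0.0336  0.1487] [0.4928 0.0447 0.1856]
-0.04 8 (0.4562450051307678, 0.024375425651669502) 0.04163776710629463
-0.035 12 (0.45634931325912476, 0.02340102195739746) 0.05337816849350929
-0.03 19 (0.4525209665298462, 0.026371555402874947) 0.05624343827366829
-0.025 26 (0.44895532727241516, -6.735772785759764e-06) 0.08666854351758957
-0.02 232 (0.44985702633857727, 0.0012263061944395304) 0.08875869959592819
-0.015 72 (0.45046353340148926, 0.003876824164763093) 0.08636398613452911
-0.01 8 (0.4508000612258911, 0.00471960473805666) 0.026653340086340904
```

View pics/c6.png

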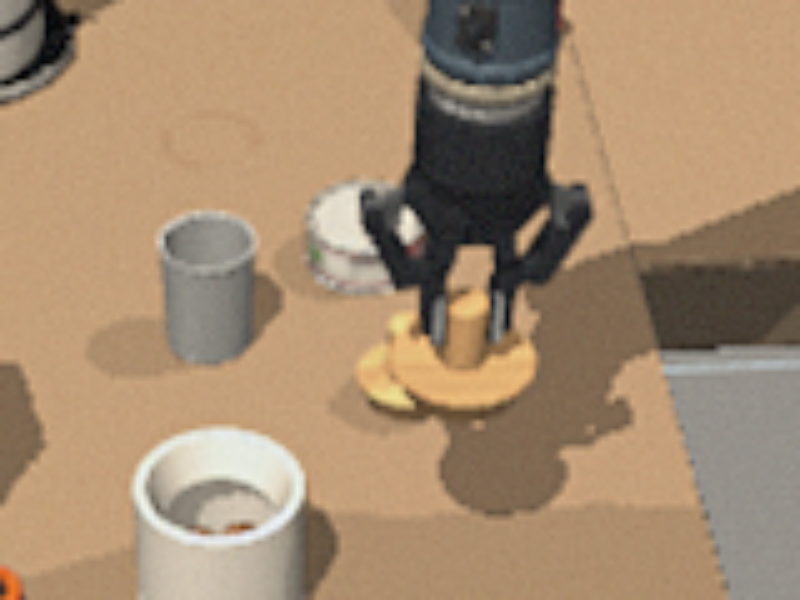

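The stopper is in the grip at px (460,350) of the crop and its flange looks level.

Run:
```python
from h import *
s,e,Rm=state()
for n in('side','top'):
    im,P,q=held(e,n=n)
    k=q[(q[:,2]>e[2]-.022)&(q[:,2]<e[2]-.012)]
    if len(k)<20: continue
    for _ in range(3):
        A=np.c_[k[:,:2]-e[:2],np.ones(len(k))]; p=np.linalg.lstsq(A,k[:,2],rcond=None)[0]; r=A@p-k[:,2]; k=k[abs(r)<2*r.std()+1e-4]
    print(n,len(k),p,'normal~',-p[:2],cv2.minEnclosingCircle(k[:,:2].astype(np.float32)))
need([.5995,.0245,.16],down(0))
```

```text
side 376 [ 0.4056 -0.0348  0.146 ] [0.4908 0.0462 0.1832]
side 289 [0.0078 0.0063 0.1725] normal~ [-0.0078 -0.0063] ((0.44863569736480713, 0.0025085960514843464), 0.04522757977247238)Traceback (most recent call last):
  File "<stdin>", line 4, in <module>
  File "h.py", line 37, in held
    q=P[m]; print(n,len(q),q.min(0),q.max(0)); return im,P,q
                           ~~~~~^^^
    return umr_minimum(a, axis, None, out, keepdims, initial, where)
ValueError: zero-size array to reduction operation minimum which has no identity
```

```bash
echo '[{"d":[0.005,0.037,0]},{"d":[0.005,0.037,0]},{"d":[0.005,0.037,0]},{"d":[0.006,0.036,0]},{"d":[0,0,0.015]},{"d":[0,0,0.015]},{}]' | python3 steer.py|grep -E "ee_pos|ft"
python3 - <<'E'
from h import *
need([.599,.0245,.1165],down(0)); e=state()[1]
im,P,q=held(e,z0=-.022,z1=-.012); print(cv2.minEnclosingCircle(q[:,:2].astype(np.float32)),disc(P,(.597,.024),.08,.093,.107))
E
```

```text
ee_pos: [0.5952, 0.0238, 0.1549]
ft_force: [-0.2, 0.7, -2.2]
t 25.4833 shift [0.0009 0.0037 0.0384] rot [ 0.0021  0.0047 -0.0006]
side 314 [ 0.5504 -0.0093  0.1329] [0.6346 0.067  0.1428]
((0.5913283824920654, 0.021420395001769066), 0.04581127688288689) [  0.5981   0.0241   0.1057   0.1004 201.    ]
```

```bash
echo '[{"d":[0.001,0.005,0.01]},{"d":[0,0,0.012]},{"d":[0,0,0.006]},{}]' | python3 steer.py|grep -E "ee_pos|ft"
echo '[{"d":[0,0,0.005]},{}]' | python3 steer.py|grep -E "ee_pos|ft"
echo '[{"d":[0,0,0.003]},{}]' | python3 steer.py|grep -E "ee_pos|ft"
```

```text
ee_pos: [0.6022, 0.0245, 0.1306]
ft_force: [-0.0, -0.8, -2.2]
ee_pos: [0.6033, 0.0247, 0.1271]
ft_force: [0.4, -0.1, -2.1]
ee_pos: [0.6032, 0.0246, 0.1245]
ft_force: [-1.4, -0.2, -1.6]
```

```bash
echo '[{"d":[0,-0.002,0.004]},{}]' | python3 steer.py|grep -E "ee_pos|ft"
echo '[{"d":[0,0,0.003]},{}]' | python3 steer.py|grep -E "ee_pos|ft"
echo '[{"d":[0,0,0.002]},{}]' | python3 steer.py|grep -E "ee_pos|ft"
```

```text
ee_pos: [0.6009, 0.0245, 0.1201]
ft_force: [-1.9, -1.0, -1.2]
ee_pos: [0.6002, 0.024, 0.1175]
ft_force: [-5.7, -2.1, 3.2]
ee_pos: [0.6004, 0.024, 0.1169]
ft_force: [-9.6, -3.1, 13.2]
```

```bash
echo '[{"d":[0,-0.002,0]},{"d":[0,-0.001,0.001]},{}]' | python3 steer.py|grep -E "ee_pos|ft"
echo '[{},{},{},{}]' | python3 steer.py .06|grep -E "ee_pos|ft|gap"
python3 -c "
from h import *
im,P,q=held((.597,.024,.12),z0=-.03,z1=-.012);print(np.median(q[:,2]),disc(P,(.597,.024),.08,.093,.107))
A=np.c_[q[:,:2]-[.597,.024],np.ones(len(q))];print(np.linalg.lstsq(A,q[:,2],rcond=None)[0],cv2.minEnclosingCircle(q[:,:2].astype(np.float32)))
k=P[(np.hypot(P[...,0]-.597,P[...,1]-.024)<.03)&(P[...,2]>.12)&(P[...,2]<.16)];print('knobtop',np.sort(k[:,2])[-40::8])
im,P=cloud('top');k=P[(np.hypot(P[...,0]-.597,P[...,1]-.024)<.05)&(P[...,2]>.08)&(P[...,2]<.11)]
print(len(k))"
```

```text
ee_pos: [0.5995, 0.0238, 0.1165]
ft_force: [-4.6, -2.9, 11.0]
ee_pos: [0.599, 0.0251, 0.1143]
ft_force: [-0.1, -0.1, 0.6]
finger_gap: 0.0603
side 345 [ 0.5466 -0.0264  0.0939] [0.6417 0.0662 0.1076]
0.10031307081810592 [  0.5964   0.0242   0.1088   0.1001 529.    ]
[0.0113 0.0025 0.1005] ((0.5957708954811096, 0.01877037063241005), 0.05020545423030853)
knobtop [0.1422 0.1434 0.144  0.1447 0.1455]
100
```

```bash
echo '[{"d":[0,-0.002,0]},{},{},{},{},{}]' | python3 steer.py 0 60|grep -E "ee_pos|ft|gap|rot"
echo '[{"d":[0,0.0006,-0.001],"rot":[0.06,0,0]},{"d":[0,0.0006,-0.001],"rot":[0.06,0,0]},{"d":[0,0.0006,-0.001],"rot":[0.06,0,0]},{},{}]' | python3 steer.py|grep -E "ee_pos|ft|gap|rot"
python3 -c "
from h import *
im,P,q=held((.597,.024,.12),z0=-.04,z1=0)
A=np.c_[q[:,:2]-[.597,.024],np.ones(len(q))];print(np.linalg.lstsq(A,q[:,2],rcond=None)[0],disc(P,(.597,.024),.08,.093,.103))"
```

```text
ee_pos: [0.5981, 0.0248, 0.115]
tool_rot: [0.007, 0.708, 0.707, 0.004]
ft_force: [3.4, 0.3, -0.8]
finger_gap: 0.0266
ee_pos: [0.5985, 0.0248, 0.1165]
tool_rot: [-0.058, 0.705, 0.704, -0.061]
ft_force: [1.4, -0.8, -1.0]
finger_gap: 0.0263
side 345 [ 0.5535 -0.0199  0.0913] [0.6388 0.0659 0.1197]
[-0.1333  0.0059  0.1027] [  0.5962   0.0249   0.1076   0.0994 327.    ]
```

```bash
echo '[{"d":[0,-0.0006,0.001],"rot":[-0.06,0,0]},{"d":[0,-0.0006,0.001],"rot":[-0.06,0,0]},{"d":[0,-0.0006,0.001],"rot":[-0.06,0,0]},{"d":[0,0,0.001]},{}]' | python3 steer.py|grep -E "ee_pos|ft|rot"
echo '[{"d":[0,0,0.002]},{}]' | python3 steer.py|grep -E "ee_pos|ft|rot"
python3 -c "
from h import *
im,P,q=held((.597,.024,.12),z0=-.04,z1=0);print(np.median(q[:,2]))
A=np.c_[q[:,:2]-[.597,.024],np.ones(len(q))];print(np.linalg.lstsq(A,q[:,2],rcond=None)[0])"
```

```text
ee_pos: [0.5957, 0.025, 0.1145]
tool_rot: [0.006, 0.707, 0.707, 0.002]
ft_force: [-1.1, -0.2, 4.1]
ee_pos: [0.5959, 0.0251, 0.1138]
tool_rot: [0.005, 0.708, 0.707, 0.001]
ft_force: [-7.2, -0.2, 17.5]
side 325 [ 0.5439 -0.0238  0.0921] [0.6387 0.067  0.1191]
0.09981922054539027
[0.0089 0.0098 0.1006]
```

```bash
echo '[{},{},{},{},{"d":[0,0,-0.03]},{"d":[0,0,-0.04]},{"d":[0,0,-0.03]},{"d":[-0.04,0,0]},{"d":[-0.04,0,0]},{"d":[-0.04,0,0]}]' | python3 steer.py .085|grep -E "ee_pos|ft|gap"
echo '[{"d":[-0.02,-0.034,0]},{"d":[-0.02,-0.034,0]},{"d":[-0.02,-0.034,0]},{"d":[-0.01,-0.034,0]},{}]' | python3 steer.py|grep -E "ee_pos|ft|gap"
python3 -c "
from h import *
im,P=cloud('top');print('jarL',disc(P,(.597,.0235),.075,.093,.107),'knobL',disc(P,(.597,.0235),.03,.133,.153))
k=P[(np.hypot(P[...,0]-.5965,P[...,1]-.024)<.04)&(P[...,2]>.08)&(P[...,2]<.11)]
A=np.c_[k[:,:2]-[.597,.024],np.ones(len(k))];print(np.linalg.lstsq(A,k[:,2],rcond=None)[0])
print('jarM',disc(P,(.612,.191),.09,.083,.097),'jarS',disc(P,(.527,.390),.09,.073,.087),'stM',disc(P,(.459,-.162),.04,.058,.075))
need([.459,-.162,.12],down(0))"
```

```text
ee_pos: [0.5953, -0.0956, 0.2128]
ft_force: [0.5, -1.2, -0.7]
finger_gap: 0.0851
ee_pos: [0.4519, -0.1679, 0.2093]
ft_force: [-0.8, -0.1, 0.3]
finger_gap: 0.0853
jarL [   0.5929    0.0237    0.1044    0.0978 1129.    ] knobL [  0.5924   0.0237   0.0282   0.1411 100.    ]
[ 0.0159 -0.0011  0.0975]
jarM [  0.6102   0.1928   0.0873   0.0885 367.    ] jarS [  0.5275   0.3904   0.0711   0.0788 292.    ] stM [ 0.459  -0.1614  0.0275  0.0653 89.    ]
t 30.2833 shift [0.0051 0.0026 0.0902] rot [ 0.0092  0.0057 -0.0065]
```

```bash
echo '[{"d":[0.005,0.004,0.03]},{"d":[0,0,0.035]},{"d":[0,0,0.035]},{"d":[0,0,0.035]},{"d":[0,0,0.031]},{}]' | python3 steer.py|grep -E "ee_pos|ft"
python3 -c "
from h import *
need([.459,-.162,.037],down(0))"
```

```text
ee_pos: [0.4621, -0.1585, 0.0396]
ft_force: [-1.3, -0.1, -0.2]
t 30.7833 shift [-0.0035 -0.0032  0.0025] rot [0.0023 0.0002 0.0003]
```

```bash
echo '[{"d":[-0.003,-0.003,0.002]},{},{},{},{},{}]' | python3 steer.py 0 60|grep -E "ee_pos|ft|gap|rot"
echo '[{"d":[0,0,-0.02]},{"d":[0,0,-0.03]},{"d":[0,0,-0.04]},{"d":[0,0,-0.04]},{"d":[0,0,-0.03]},{}]' | python3 steer.py|grep -E "ee_pos|ft|gap|rot"
cat >> h.py <<'E'
def plane(c,zt,dz=.005,r=.05):
    "flange top of a held or seated stopper, side view: centre, diameter, height, slopes"
    im,P,q=held((c[0],c[1],0),r=r,z0=zt-dz,z1=zt+dz)
    A=np.c_[q[:,:2]-np.array(c[:2]),np.ones(len(q))];p=np.linalg.lstsq(A,q[:,2],rcond=None)[0]
    cc,rr=cv2.minEnclosingCircle(q[:,:2].astype(np.float32)); print("slope,z",p,"centre",np.array(cc),"dia",2*rr); return P
E
python3 -c "
from h import *
e=state()[1];im,P,q=held(e,z0=-.035,z1=-.005);h=np.histogram(q[:,2]-e[2],bins=np.arange(-.035,0,.003));print(h)
z=h[1][h[0].argmax()]+.0015;plane(e,e[2]+z)
need([.610,.192,.2],down(0))"
```

```text
ee_pos: [0.4634, -0.1638, 0.0445]
tool_rot: [0.008, 0.708, 0.707, 0.003]
ft_force: [-1.7, 1.0, 6.9]
finger_gap: 0.0264
ee_pos: [0.4643, -0.1634, 0.2099]
tool_rot: [0.013, 0.708, 0.707, 0.005]
ft_force: [0.7, -0.0, -0.5]
finger_gap: 0.026
side 213 [ 0.4281 -0.192   0.175 ] [ 0.4954 -0.1258  0.2044]
(array([ 5,  8,  8, 19, 84, 60, 11,  5,  9,  4,  0]), array([-0.035, -0.032, -0.029, -0.026, -0.023, -0.02 , -0.017, -0.014,
       -0.011, -0.008, -0.005, -0.002]))
side 154 [ 0.4267 -0.1907  0.1834] [ 0.4922 -0.1253  0.1932]
slope,z [-0.0029  0.0076  0.1867] centre [ 0.4597 -0.1616] dia 0.07440674304962158
t 31.8833 shift [0.3552 0.1486 0.0043] rot [ 0.0159  0.0067 -0.0017]
```

```bash
echo '[{"d":[0.035,0.015,0]},{"d":[0.035,0.015,0]},{"d":[0.035,0.015,0]},{"d":[0.035,0.015,0]},{"d":[0.035,0.015,0]},{"d":[0.035,0.015,0]},{"d":[0.035,0.015,0]},{"d":[0.035,0.015,0]},{"d":[0.035,0.015,0]},{"d":[0.035,0.015,0]}]' | python3 steer.py |grep -E "ee_pos|ft|gap|rot"
echo '[{"d":[0,0,0.025]},{"d":[0,0,0.025]},{},{}]' | python3 steer.py|grep -E "ee_pos|ft|gap|rot"
python3 -c "
from h import *
e=state()[1];P=plane(e,e[2]-.0225);print('jarM',disc(P,(.610,.192),.07,.083,.097))
need([.610,.192,.11],down(0));P=cloud('top')[1];print('jarM',disc(P,(.612,.191),.09,.083,.097),'jarS',disc(P,(.527,.390),.09,.073,.087),'knobL',disc(P,(.593,.0235),.03,.133,.153))"
```

```text
ee_pos: [0.61, 0.1884, 0.2005]
tool_rot: [0.005, 0.707, 0.707, 0.001]
ft_force: [0.3, 0.5, -0.7]
finger_gap: 0.026
ee_pos: [0.6095, 0.1859, 0.15]
tool_rot: [0.005, 0.707, 0.707, -0.0]
ft_force: [-0.1, -0.8, -0.2]
finger_gap: 0.026
side 223 [0.5739 0.1663 0.1232] [0.6406 0.2192 0.1324]
slope,z [-0.0149 -0.0052  0.1287] centre [0.6074 0.1861] dia 0.06945203989744186
jarM [  0.6108   0.1919   0.09     0.0901 205.    ]
t 33.1 shift [ 0.0059 -0.0012  0.042 ] rot [ 0.0103  0.0054 -0.0016]
jarM None jarS [  0.5278   0.391    0.0714   0.0785 289.    ] knobL [ 0.5924  0.0237  0.028   0.1407 97.    ]
```

```bash
echo '[{"d":[0.005,0.0045,0.01]},{"d":[0,0,0.012]},{"d":[0,0,0.01]},{},{}]' | python3 steer.py|grep -E "ee_pos|ft"
echo '[{"d":[0,0,0.004]},{}]' | python3 steer.py|grep -E "ee_pos|ft"
echo '[{"d":[0,0,0.003]},{}]' | python3 steer.py|grep -E "ee_pos|ft"
```

```text
ee_pos: [0.6156, 0.1913, 0.12]
ft_force: [-0.1, 0.6, -1.3]
ee_pos: [0.6162, 0.1917, 0.1168]
ft_force: [-0.3, 0.6, -1.5]
ee_pos: [0.6161, 0.1915, 0.1139]
ft_force: [1.6, -0.3, -1.4]
```

```bash
echo '[{"d":[0,0,0.003]},{}]' | python3 steer.py|grep -E "ee_pos|ft"
echo '[{"d":[0,0,0.002]},{}]' | python3 steer.py|grep -E "ee_pos|ft"
python3 -c "
from h import *
e=state()[1];P=plane((.612,.191),.090,dz=.006,r=.036);print('jarM',disc(P,(.610,.192),.07,.083,.097))"
```

```text
ee_pos: [0.6154, 0.1911, 0.1111]
ft_force: [-4.3, -2.0, 3.0]
ee_pos: [0.6155, 0.1912, 0.1102]
ft_force: [-5.6, -2.6, 8.0]
side 219 [0.5802 0.1699 0.0844] [0.6477 0.2233 0.0958]
slope,z [0.006  0.0094 0.0896] centre [0.6132 0.1916] dia 0.06942328065633774
jarM [  0.6132   0.1939   0.0882   0.09   423.    ]
```

```bash
echo '[{"d":[-0.001,-0.0015,0.001]},{}]' | python3 steer.py|grep -E "ee_pos|ft"
echo '[{},{},{},{"d":[0,-0.001,0.003]},{}]' | python3 steer.py .06|grep -E "ee_pos|ft|gap"
echo '[{},{},{},{},{}]' | python3 steer.py 0 60|grep -E "ee_pos|ft|gap|rot"
python3 -c "
from h import *
P=plane((.612,.191),.090,dz=.006,r=.036)"
```

```text
ee_pos: [0.6153, 0.191, 0.1102]
ft_force: [-3.2, -1.9, 11.3]
ee_pos: [0.6135, 0.1906, 0.1042]
ft_force: [-0.4, -1.0, -0.5]
finger_gap: 0.0604
ee_pos: [0.6145, 0.1908, 0.1055]
tool_rot: [0.006, 0.708, 0.707, 0.003]
ft_force: [1.2, -0.0, 2.1]
finger_gap: 0.0262
side 211 [0.5801 0.1688 0.0845] [0.6476 0.2235 0.0958]
slope,z [-0.0015  0.0158  0.0898] centre [0.6128 0.1916] dia 0.06980221718549728
```

```bash
echo '[{"d":[0,0.0006,-0.001],"rot":[0.06,0,0]},{"d":[0,0.0006,-0.001],"rot":[0.06,0,0]},{"d":[0,0.0006,-0.001],"rot":[0.06,0,0]},{},{}]' | python3 steer.py|grep -E "ee_pos|ft|rot"
python3 -c "
from h import *
P=plane((.612,.191),.092,dz=.012,r=.034);print('jarM',disc(P,(.612,.192),.06,.083,.094))"
echo '[{"d":[0,-0.0006,0.001],"rot":[-0.06,0,0]},{"d":[0,-0.0006,0.001],"rot":[-0.06,0,0]},{"d":[0,-0.0006,0.001],"rot":[-0.06,0,0]},{"d":[0,0,0.001]},{}]' | python3 steer.py|grep -E "ee_pos|ft|rot"
echo '[{"d":[0,0,0.002]},{}]' | python3 steer.py|grep -E "ee_pos|ft|rot"
python3 -c "
from h import *
P=plane((.612,.191),.090,dz=.006,r=.036)"
```

```text
ee_pos: [0.6158, 0.1909, 0.1072]
tool_rot: [-0.058, 0.705, 0.704, -0.061]
ft_force: [0.2, 0.2, -1.0]
side 234 [0.5802 0.171  0.0819] [0.6451 0.2247 0.1036]
slope,z [-0.1626 -0.0237  0.0921] centre [0.6122 0.1914] dia 0.06733255088329315
jarM [  0.6114   0.1921   0.0887   0.0896 330.    ]
ee_pos: [0.6125, 0.1913, 0.1054]
tool_rot: [0.006, 0.707, 0.707, 0.002]
ft_force: [-4.2, 0.6, 7.6]
ee_pos: [0.6127, 0.1912, 0.1041]
tool_rot: [0.005, 0.708, 0.707, 0.001]
ft_force: [-7.2, -2.2, 13.2]
side 208 [0.5779 0.1726 0.0841] [0.6451 0.2249 0.0958]
slope,z [-0.0086  0.0233  0.0887] centre [0.6106 0.1928] dia 0.06989388167858124
```

Rocked 9° and back home. Next I'll release and fetch the small stopper.

```bash
echo '[{},{},{},{},{"d":[0,0,-0.03]},{"d":[0,0,-0.04]},{"d":[0,0,-0.03]},{"d":[0,-0.04,0]},{"d":[0,-0.04,0]},{"d":[-0.02,-0.03,0]}]' | python3 steer.py .085|grep -E "ee_pos|ft|gap"
echo '[{"d":[-0.016,-0.02,0]},{"d":[-0.016,-0.02,0]},{},{}]' | python3 steer.py|grep -E "ee_pos|ft|gap"
python3 -c "
from h import *
im,P=cloud('top');print('jarM',disc(P,(.611,.191),.075,.083,.097),'knobM',disc(P,(.611,.191),.03,.123,.143))
k=P[(np.hypot(P[...,0]-.611,P[...,1]-.192)<.033)&(P[...,2]>.07)&(P[...,2]<.1)]
A=np.c_[k[:,:2]-[.611,.192],np.ones(len(k))];print(np.linalg.lstsq(A,k[:,2],rcond=None)[0])
print('jarS',disc(P,(.527,.390),.09,.073,.087),'stS',disc(P,(.464,.136),.04,.058,.075))
need([.464,.1365,.12],down(0))"
```

```text
ee_pos: [0.4995, 0.1755, 0.2013]
ft_force: [-0.4, -0.0, 0.0]
finger_gap: 0.085
ee_pos: [0.4621, 0.1384, 0.2006]
ft_force: [0.2, 0.3, -0.1]
finger_gap: 0.0851
jarM [  0.6096   0.1924   0.087    0.0877 687.    ] knobM [ 0.6091  0.1927  0.0284  0.1301 98.    ]
[-0.0148  0.0011  0.0869]
jarS [  0.5264   0.3908   0.0716   0.0787 301.    ] stS None
t 37.65 shift [-0.0024 -0.0002  0.0808] rot [ 0.0138  0.0044 -0.0019]
```

```bash
echo '[{"d":[-0.002,0,0.03]},{"d":[0,0,0.035]},{"d":[0,0,0.035]},{"d":[0,0,0.035]},{"d":[0,0,0.025]},{},{}]' | python3 steer.py|grep -E "ee_pos|ft"
python3 -c "
from h import *
need([.464,.1365,.034],down(0))"
```

```text
ee_pos: [0.4646, 0.1376, 0.0396]
ft_force: [0.9, 0.1, 0.8]
t 38.2333 shift [-0.001  -0.0007  0.0056] rot [ 0.0101  0.0042 -0.0003]
```

```bash
echo '[{"d":[-0.001,0,0.006]},{},{},{},{},{}]' | python3 steer.py 0 60|grep -E "ee_pos|ft|gap|rot"
echo '[{"d":[0,0,-0.02]},{"d":[0,0,-0.03]},{"d":[0,0,-0.04]},{"d":[0,0,-0.04]},{"d":[0,0,-0.02]},{},{}]' | python3 steer.py|grep -E "ee_pos|ft|gap|rot"
python3 -c "
from h import *
e=state()[1];im,P,q=held(e,z0=-.035,z1=-.005,r=.04);h=np.histogram(q[:,2]-e[2],bins=np.arange(-.035,0,.003));print(h)
z=h[1][h[0].argmax()]+.0015;P=plane(e,e[2]+z,r=.035);print(disc(P,(.527,.39),.07,.073,.087))
P=cloud('top')[1];print('jarS',disc(P,(.527,.390),.09,.073,.087))
need([.527,.3908,.19],down(0))"
```

```text
ee_pos: [0.4653, 0.1358, 0.0356]
tool_rot: [0.007, 0.708, 0.707, 0.004]
ft_force: [-0.9, -0.5, 5.4]
finger_gap: 0.0263
ee_pos: [0.4631, 0.1361, 0.1855]
tool_rot: [0.007, 0.708, 0.706, 0.004]
ft_force: [-0.0, 1.0, -1.4]
finger_gap: 0.0265
side 143 [0.4366 0.1183 0.1527] [0.4882 0.1633 0.1801]
(array([ 1,  3,  4,  5,  7,  2, 21, 54, 35, 11,  0]), array([-0.035, -0.032, -0.029, -0.026, -0.023, -0.02 , -0.017, -0.014,
       -0.011, -0.008, -0.005, -0.002]))
side 108 [0.4344 0.1203 0.1682] [0.4852 0.1629 0.178 ]
slope,z [0.0183 0.0345 0.172 ] centre [0.4605 0.1358] dia 0.05476846918463707
[  0.5288   0.3888   0.0717   0.0799 308.    ]
jarS [  0.5275   0.3904   0.0713   0.0787 294.    ]
t 39.4667 shift [ 0.2552  0.0652 -0.0078] rot [ 0.0096  0.0056 -0.0013]
```

```bash
echo '[{"d":[0.0365,0.0095,0]},{"d":[0.0365,0.0095,0]},{"d":[0.0365,0.0095,0]},{"d":[0.0365,0.0095,0]},{"d":[0.0365,0.0095,0]},{"d":[0.0365,0.0095,0]},{"d":[0.036,0.0095,0]},{"d":[0,0,0.025]},{"d":[0,0,0.025]},{}]' | python3 steer.py|grep -E "ee_pos|ft|gap|rot"
python3 -c "
from h import *
e=state()[1];P=plane(e,e[2]-.0135,r=.035);print('jarS',disc(P,(.527,.39),.06,.073,.087))
need([.527,.3908,.0935],down(0));P=cloud('top')[1];print('jarM',disc(P,(.612,.191),.09,.083,.097))"
```

```text
ee_pos: [0.5267, 0.3885, 0.1264]
tool_rot: [0.005, 0.707, 0.707, -0.004]
ft_force: [-0.3, -1.0, -2.3]
finger_gap: 0.0266
side 130 [0.4994 0.3768 0.1088] [0.5515 0.4132 0.1176]
slope,z [0.0105 0.0289 0.1139] centre [0.5254 0.3874] dia 0.05405541881918907
jarS [  0.529    0.3905   0.0705   0.0803 202.    ]
t 40.35 shift [ 0.0023 -0.0011  0.0357] rot [ 0.005   0.0108 -0.0004]
jarM [  0.6088   0.1925   0.0862   0.0877 705.    ]
```

```bash
echo '[{"d":[0.002,0.0035,0.01]},{"d":[0,0,0.01]},{"d":[0,0,0.006]},{},{}]' | python3 steer.py|grep -E "ee_pos|ft"
echo '[{"d":[0,0,0.004]},{}]' | python3 steer.py|grep -E "ee_pos|ft"
echo '[{"d":[0,0,0.003]},{}]' | python3 steer.py|grep -E "ee_pos|ft"
python3 -c "
from h import *
P=plane((.529,.389),.08,dz=.008,r=.028);print('jarS',disc(P,(.527,.39),.06,.073,.087))"
```

```text
ee_pos: [0.534, 0.3925, 0.108]
ft_force: [-0.6, 0.4, -0.5]
ee_pos: [0.534, 0.3927, 0.1041]
ft_force: [-0.3, 0.2, -0.1]
ee_pos: [0.5334, 0.3924, 0.1009]
ft_force: [-1.4, -0.9, -0.5]
side 60 [0.5043 0.3781 0.075 ] [0.5564 0.4151 0.0879]
slope,z [-0.0084 -0.0081  0.0853] centre [0.5291 0.3896] dia 0.054880719631910324
jarS [  0.5286   0.3908   0.0703   0.0806 207.    ]
```

```bash
echo '[{"d":[0,-0.0005,0.003]},{}]' | python3 steer.py|grep -E "ee_pos|ft"
echo '[{"d":[0,0,0.003]},{}]' | python3 steer.py|grep -E "ee_pos|ft"
echo '[{"d":[0,0,0.001]},{}]' | python3 steer.py|grep -E "ee_pos|ft"
python3 -c "
from h import *
P=plane((.529,.389),.08,dz=.006,r=.028);print('jarS',disc(P,(.527,.39),.06,.073,.087))"
```

```text
ee_pos: [0.5327, 0.3923, 0.0977]
ft_force: [-2.2, -2.1, -0.0]
ee_pos: [0.5331, 0.3926, 0.095]
ft_force: [-2.3, -0.9, 1.0]
ee_pos: [0.5334, 0.3929, 0.0946]
ft_force: [-3.2, -3.2, 4.5]
side 112 [0.5083 0.383  0.0744] [0.5566 0.4159 0.0859]
slope,z [ 0.0208 -0.0023  0.0818] centre [0.5327 0.3927] dia 0.05039622262120247
jarS [  0.5336   0.394    0.0713   0.0818 316.    ]
```

```bash
echo '[{"d":[0,0,0.001]},{},{}]' | python3 steer.py|grep -E "ee_pos|ft"
echo '[{},{},{},{},{}]' | python3 steer.py .06|grep -E "ee_pos|ft|gap"
python3 -c "
from h import *
P=plane((.531,.390),.08,dz=.006,r=.028);print('jarS',disc(P,(.531,.39),.06,.073,.087))
cloud('side','s9')
cv2.imwrite('pics/c9.png',cv2.resize(cv2.imread('pics/s9.png')[270:370,260:380],None,fx=5,fy=5))"
```

```text
ee_pos: [0.5337, 0.3932, 0.0943]
ft_force: [-3.4, -3.3, 8.3]
ee_pos: [0.534, 0.3928, 0.093]
ft_force: [0.7, 0.1, 0.4]
finger_gap: 0.0597
side 172 [0.5034 0.368  0.0749] [0.5564 0.4153 0.0852]
slope,z [-0.0618 -0.0168  0.0801] centre [0.5304 0.3901] dia 0.05508188530802727
jarS [  0.5285   0.3894   0.0724   0.0802 376.    ]
```

View pics/c9.png

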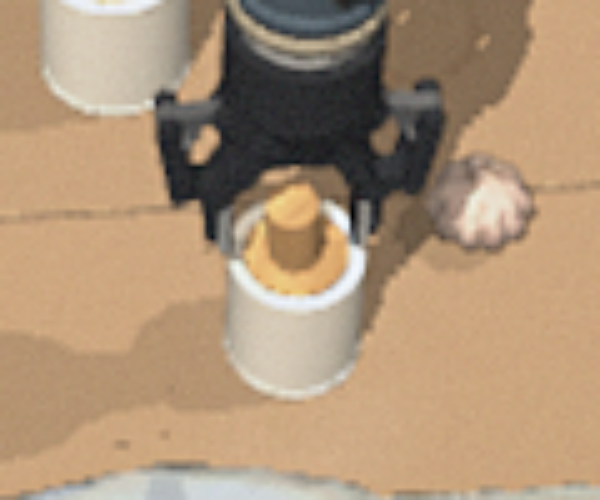

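The small stopper is in the mouth at px (295,245), tilted slightly, and the canister stands. I'll centre and re-grip.

```bash
echo '[{"d":[-0.002,-0.005,0]},{},{}]' | python3 steer.py|grep -E "ee_pos|ft"
echo '[{},{},{},{},{}]' | python3 steer.py 0 60|grep -E "ee_pos|ft|gap|rot"
python3 -c "
from h import *
P=plane((.529,.389),.08,dz=.006,r=.028);print('jarS',disc(P,(.529,.39),.06,.073,.087))"
```

```text
ee_pos: [0.5283, 0.3907, 0.0931]
ft_force: [0.2, -0.5, 0.0]
ee_pos: [0.529, 0.3908, 0.0933]
tool_rot: [0.006, 0.708, 0.707, 0.003]
ft_force: [0.0, -0.1, 1.0]
finger_gap: 0.026
side 133 [0.5032 0.3798 0.0747] [0.5547 0.4141 0.0852]
slope,z [ 0.0269 -0.0167  0.0798] centre [0.5293 0.3911] dia 0.05251400172710419
jarS [  0.5284   0.3904   0.0703   0.08   314.    ]
```

```bash
echo '[{"d":[0,0,0.001]},{"d":[0,0.0005,-0.001],"rot":[0.06,0,0]},{"d":[0,0.0005,-0.001],"rot":[0.06,0,0]},{"d":[0,0.0005,-0.001],"rot":[0.06,0,0]},{},{}]' | python3 steer.py|grep -E "ee_pos|ft|rot"
python3 -c "
from h import *
P=plane((.529,.389),.083,dz=.012,r=.026);print('jarS',disc(P,(.529,.39),.06,.073,.087))
m=(np.hypot(P[...,0]-.529,P[...,1]-.39)<.038)&(np.hypot(P[...,0]-.529,P[...,1]-.39)>.029)&(abs(P[...,2]-.08)<.008);k=P[m];print(len(k),np.linalg.lstsq(np.c_[k[:,:2]-[.529,.39],np.ones(len(k))],k[:,2],rcond=None)[0])"
echo '[{"d":[0,-0.0005,0.001],"rot":[-0.06,0,0]},{"d":[0,-0.0005,0.001],"rot":[-0.06,0,0]},{"d":[0,-0.0005,0.001],"rot":[-0.06,0,0]},{},{}]' | python3 steer.py|grep -E "ee_pos|ft|rot"
echo '[{"d":[0,0,0.001]},{}]' | python3 steer.py|grep -E "ee_pos|ft|rot"
python3 -c "
from h import *
P=plane((.529,.389),.08,dz=.006,r=.028);print('jarS',disc(P,(.529,.39),.06,.073,.087))"
```

```text
ee_pos: [0.53, 0.3908, 0.0945]
tool_rot: [-0.058, 0.705, 0.704, -0.061]
ft_force: [0.8, 0.5, 1.5]
side 148 [0.5032 0.3813 0.0742] [0.552  0.4136 0.0944]
slope,z [-0.1425 -0.0157  0.0823] centre [0.5277 0.3913] dia 0.049912918359041214
jarS [  0.5225   0.3904   0.0741   0.0805 309.    ]
131 [-0.0379 -0.0421  0.0801]
ee_pos: [0.5265, 0.3913, 0.093]
tool_rot: [0.006, 0.707, 0.707, 0.002]
ft_force: [-4.2, -0.3, 6.2]
ee_pos: [0.5269, 0.3916, 0.0929]
tool_rot: [0.005, 0.707, 0.707, 0.002]
ft_force: [-7.4, -1.6, 12.2]
side 122 [0.5033 0.3796 0.0748] [0.5522 0.4141 0.0858]
slope,z [ 0.003  -0.0163  0.0795] centre [0.5281 0.3914] dia 0.05060701444745064
jarS [  0.5263   0.3895   0.0727   0.0799 311.    ]
```

```bash
cat > rim.py <<'E'
from h import *
def rim(c):
    for n in('side','top'):
        P=cloud(n)[1]; d=np.hypot(P[...,0]-c[0],P[...,1]-c[1]); k=P[(d<.0345)&(d>.0285)&(abs(P[...,2]-.08)<.006)]
        A=np.c_[k[:,:2]-c,np.ones(len(k))]
        for _ in range(3):
            p=np.linalg.lstsq(A,k[:,2],rcond=None)[0]; r=abs(A@p-k[:,2]); g=r<2*r.std()+1e-4; A,k=A[g],k[g]
        print(n,len(k),p)
rim(np.array([.528,.3905]))
E
python3 rim.py
echo '[{"d":[0,0.0005,-0.001],"rot":[0.05,0,0]},{"d":[0,0.0005,-0.001],"rot":[0.05,0,0]},{"d":[0,0,-0.001],"rot":[0.03,0,0]},{},{}]' | python3 steer.py|grep -E "ee_pos|ft|rot"
python3 rim.py; python3 -c "
from h import *
P=plane((.529,.389),.083,dz=.012,r=.025)"
```

```text
side 30 [-0.0041 -0.0217  0.0808]
top 12 [-0.1159  0.0379  0.081 ]
ee_pos: [0.5301, 0.3911, 0.0943]
tool_rot: [-0.041, 0.707, 0.705, -0.043]
ft_force: [-1.8, -0.6, 4.1]
side 46 [-0.0309 -0.0208  0.0812]
top 0 [0. 0. 0.]
side 134 [0.5052 0.3806 0.0732] [0.5521 0.4122 0.0949]
slope,z [-0.0974 -0.0148  0.0819] centre [0.5287 0.3906] dia 0.04919023811817169
  ret = _var(a, axis=axis, dtype=dtype, out=out, ddof=ddof,
  arrmean = um.true_divide(arrmean, div, out=arrmean,
  ret = ret.dtype.type(ret / rcount)
```

```bash
echo '[{"d":[0,0,0.001],"rot":[-0.03,0,0]},{"d":[0,-0.0005,0.001],"rot":[-0.05,0,0]},{"d":[0,-0.0005,0.001],"rot":[-0.05,0,0]},{},{"d":[0,0.001,0.001]},{}]' | python3 steer.py|grep -E "ee_pos|ft|rot"
echo '[{},{},{},{},{"d":[0,0,-0.03]},{"d":[0,0,-0.04]},{"d":[0,0,-0.04]},{"d":[-0.03,-0.03,0]},{"d":[-0.03,-0.03,0]},{"d":[-0.03,-0.03,0]}]' | python3 steer.py .085|grep -E "ee_pos|ft|gap"
echo '[{"d":[-0.03,-0.02,0]},{"d":[-0.03,0,0]},{"d":[-0.03,0,0]},{},{}]' | python3 steer.py|grep ee_pos
python3 - <<'E'
from h import *
im,P=cloud('top','t10')
for n,c,h in(('L',(.593,.0237),.1),('M',(.6095,.1925),.09),('S',(.527,.39),.08)):
    r={'L':.04,'M':.032,'S':.025}[n]
    k=P[(np.hypot(P[...,0]-c[0],P[...,1]-c[1])<r)&(abs(P[...,2]-h)<.012)];A=np.c_[k[:,:2]-c,np.ones(len(k))]
    print(n,'rim',disc(P,c,.07,h-.007,h+.007),'knob',disc(P,c,.03,h+.033,h+.053),'slope',np.linalg.lstsq(A,k[:,2],rcond=None)[0])
print('cup',disc(P,(.59,-.238),.055,.078,.092),'tin',disc(P,(.473,-.32),.06,.033,.047),'spice',disc(P,(.736,.109),.04,.099,.113),'garlic',disc(P,(.421,.323),.05,.043,.057))
E
```

```text
ee_pos: [0.5273, 0.3916, 0.0923]
tool_rot: [0.006, 0.707, 0.707, 0.002]
ft_force: [-8.4, -3.2, 15.3]
ee_pos: [0.439, 0.3023, 0.1997]
ft_force: [0.5, -0.9, 1.3]
finger_gap: 0.0849
ee_pos: [0.42, 0.211, 0.1997]
L rim [   0.5931    0.0239    0.1047    0.0979 1137.    ] knob [  0.5922   0.0239   0.028    0.1408 100.    ] slope [ 0.0132 -0.0055  0.0974]
M rim [  0.6091   0.1926   0.0861   0.0875 705.    ] knob [ 0.6089  0.1926  0.0278  0.1305 99.    ] slope [-0.0028 -0.0036  0.0871]
S rim [  0.525    0.3905   0.0716   0.0786 435.    ] knob [  0.5239   0.3909   0.0275   0.1216 103.    ] slope [-0.0245 -0.0281  0.0782]
cup [  0.5908  -0.2375   0.0692   0.0844 122.    ] tin [  0.4722  -0.3197   0.0874   0.0366 762.    ] spice [  0.7358   0.1091   0.045    0.1052 220.    ] garlic None
```

View pics/t10.png

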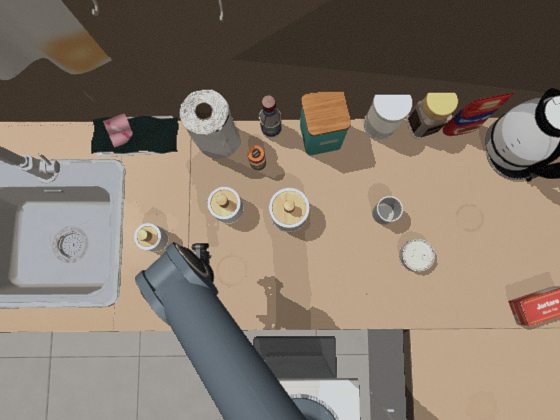

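All three canisters are closed, at px (150,237), (224,204) and (289,208). The beaker is upright at (388,209). I'll check the small stopper's tilt more closely.

Run:
```python
from h import *
for n in('top','side')*3:
    im,P=cloud(n); c=np.array([.5252,.3905])+([0,0] if n=='top' else [.0012,-.0012]); d=np.hypot(P[...,0]-c[0],P[...,1]-c[1])
    for lab,a,b in(('flange',.016,.025),('rim',.0285,.034)):
        k=P[(d>a)&(d<b)&(abs(P[...,2]-.079)<.008)];A=np.c_[k[:,:2]-c,np.ones(len(k))]
        for _ in range(3):
            p=np.linalg.lstsq(A,k[:,2],rcond=None)[0]; r=abs(A@p-k[:,2]); g=r<2.5*np.median(r)+1e-4; A,k=A[g],k[g]
        print(n,lab,len(k),p)
    print('knob',disc(P,c,.03,.113,.133),'rim',disc(P,c,.07,.073,.087))
P=cloud('side')[1];print('garlic',disc(P,(.4223,.3252),.05,.043,.057))
```

```text
top flange 122 [ 0.01   -0.0397  0.077 ]
top rim 139 [-0.0174 -0.0072  0.0794]
knob [  0.5241   0.392    0.0277   0.1204 101.    ] rim [  0.5243   0.3906   0.0706   0.0784 430.    ]
side flange 93 [ 0.0004 -0.0183  0.0787]
side rim 110 [-0.0105 -0.0293  0.0805]
knob [ 0.5248  0.3912  0.0295  0.122  99.    ] rim [  0.5249   0.388    0.0752   0.0795 399.    ]
top flange 120 [-0.0022  0.0174  0.0773]
top rim 138 [-0.0019 -0.0007  0.0794]
knob [ 0.5248  0.3922  0.0287  0.1206 98.    ] rim [  0.5241   0.3901   0.0707   0.0784 441.    ]
side flange 89 [ 0.0203 -0.0169  0.0792]
side rim 109 [-0.0056 -0.0268  0.081 ]
knob [  0.5255   0.3906   0.0295   0.1216 101.    ] rim [  0.5269   0.3894   0.0729   0.0797 389.    ]
top flange 110 [-0.02   -0.0058  0.0777]
top rim 134 [ 0.014  -0.0095  0.0793]
knob [  0.5241   0.3916   0.0283   0.1207 102.    ] rim [  0.5246   0.3906   0.0723   0.0785 428.    ]
side flange 105 [-0.0003 -0.0207  0.0791]
side rim 127 [-0.0089 -0.0277  0.0809]
knob [  0.5257   0.3913   0.0287   0.1225 102.    ] rim [  0.525    0.3879   0.0737   0.0797 397.    ]
garlic [ 0.4215  0.3248  0.0322  0.0467 50.    ]
```

```bash
python3 -c "
from station import ctrl
print(ctrl.job_done())"
```

```text
the job is handed in; nothing more can be done
None
```

I handed the job in (it returned no verdict): all the walnuts are in the large canister, the beaker stands upright, and the large, medium and small stoppers were each rocked in that order and left home and near-level by the camera, the small one's tilt being the least certain reading.

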